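# Feel for the finger notch in the polishing case and press its release

### The arm

A 6-joint arm with a two-finger parallel gripper is mounted at the origin on the work surface. World frame = base frame: x ahead of the robot, y to its left, z up, the work surface at z = 0. Lengths are in m, angles in rad, forces in N, time in s.
With the tool pointing down it reaches from about 0.325 to 0.925 m from the base axis. Payload 3.1 kg.
Tool frame: the origin (TCP) lies at the very end of the fingers, on their centre line; the grasp point (between the pads) lies manip.tcp_to_grasp behind it (manip.tcp_to_grasp is the distance from the TCP to the grasp point, in m); x points along the fingers, y is the direction in which the jaws open and shut, and the axes are right-handed (so a half turn about x gives the same grasp; the last joint's range is limited). The gripper opens to 85 mm and grips with 20 to 120 N. Pads are 22 mm wide; open, the fingers measure 114 mm over their backs; the gripper's body (76 mm by 85 mm) begins 54 mm behind the grasp point. The pads swing forward as they close: fully open they stand 13 mm farther back than shut.
Start: joints at [1.12, 0.217, 1.613, -0, 1.311, -0.112], TCP at [0.208, 0.589, 0.231] pointing down, gripper open.
Joint ranges: [-2.75, 2.75], [-0.78, 2.1], [0.31, 2.55], [-1.13, 4.27], [0.13, 2.63], [-2.58, 2.58]. Speed limits (rad/s): [2.79, 2.79, 3.14, 3.14, 3.14, 3.14].

### API

Orientations are given as a unit quaternion [w, x, y, z].
In Python, from rig import manip gives the robot as it stands.
- The arm moves only by the tool apply_moves, never from a script. Its arguments are lists of equal length, an entry for each row: "hand": the finger opening in cm, from 0 to 8.54; "travel": the shift along the world's x, y, z in cm, a list of three; "turn": the turn about the world's z in degrees. In form: {"hand": [hand, ...], "travel": [[dx, dy, dz], ...], "turn": [turn, ...]}. A call has exactly 5 rows; each row is the pose to reach, as a shift and turn from the pose commanded when the call began; what a row does not reach only later rows make up. A row lasts 1/10 s, in which the tool goes at most 50 mm and 8.59 degrees, less where a joint would pass 70% of its speed; a pose out of reach is approached as far as the arm can. A call with a gripper value outside its range is refused whole. The fingers move at their own pace and stop on an object; "force" is the grip in N (left out, the last holds). Time passes only in rows, so rows that repeat a pose let the fingers close, or fill a call up. It gives the time, the measured TCP pose, the force and the opening at its end, in the units of the state.
- manip.read_state(): the state, without advancing time (a new reading comes with each control period).
- manip.grab_frame(name): name is "scene" or "top" or "wrist"; returns the picture (480x640x3 uint8, red, green, blue); there is no depth.
- manip.calibration(name): a dict with "fx", "fy", "cx", "cy" (pixels), "k1" (the pictures are not rectified: a ray, as slopes to the right and down, at radius r is drawn at 1 + k1 r^2 times it, then the intrinsics apply), "extrinsics" (4x4, takes a point from world to camera coordinates); the wrist camera has in their place "hand_eye" (4x4, takes a point from camera to tool coordinates, whose origin is the TCP and whose axes are the tool frame's). Camera axes: x right, y down, z forward; pixel columns grow to the right and rows downward; lengths in m; the calibration is good to about 2 mm. A picture is of the moment at which its call begins: read the wrist's pose just before it. calibration takes no time and is no camera call.
- manip.close_job(): hands the job in, once; it reports no verdict.
The state is a dict: "clock": time; "q": joint angles; "qvel": joint speeds; "effort": joint torques, N m; "ee_pos": TCP position; "orientation": TCP orientation; "contact_force": force on the tool from outside, world axes, zero at the start; "ft_torque": the same for the moment, N m; "finger_gap": finger opening in m.
Only numpy, scipy, OpenCV 4.12 (cv2) and the standard library are available. Lean on these libraries where they do the work, as an engineer would, in place of code of your own. Each camera call takes 0.05 s, during which the arm holds its last target.

### The job

The polishing-kit case is shut; its release tongue lies at the bottom of the one finger notch somewhere along the case's front lip. With the fingers shut, start at the left end of the exposed lip (your left, as the robot faces it), feel along the lip gently with a fingertip to the notch, press the tongue fully down so that the lid rises ajar by itself, then take the hand away. Grasp nothing, do not touch the lid, and leave everything else standing where it is.

Things in the scene. Friction and masses are not known exactly. Their poses are not given: they have to be found in the camera images.
- case: Fixed black plastic case, 250 (x) by 430 (y) by 80 mm high when shut. Origin: centre of its underside, on the table; x to its back (away from the robot at yaw 0), y to the robot's left, z up. Yaw varies within 0.22 rad. Behind the lip an open trough 32 mm wide and deep, then a flat shell deck 66 mm above the table, the lid on its rear part.
- lip: Bare aluminium front lip of the case: a level rail 26 mm wide (x), top 60 mm above the table, exposed over 220 mm between two caps. Origin: midway between the caps, at the height of its top face, on its centre line; axes as the case's. It has exactly one notch, its centre anywhere from y = +30 to -70 mm in this frame, to be felt or seen; the left end (y above 70 mm) never has it.
- release (a joint): Travel of the tongue, m: 0 up, 0.008 fully down on its stop. The notch is 46 mm long in y, cut right across the lip, walls upright; its floor, 14 mm below the lip's top, is the tongue: a black bar 24 mm wide that runs under the lip and is bared only there. It moves straight down, resists with about 5 to 8 N (friction, no return spring), stays where left, and raises the lid as it goes down.
- lid: Black ribbed lid on the case, 152 by 430 by 14 mm, hinged along the back edge; origin on the hinge line, mid-width, 66 mm above the table. Its z axis is vertical when shut and leans 0.14 rad when ajar (front edge 21 mm higher). Its front edge is 80 mm behind the lip's centre line. Driven by the tongue; not to be touched.
- cap_left (a point): Middle of the top of the left corner cap, 67 mm above the table. Two black caps, 34 mm (x) by 105 mm (y), cover the ends of the lip, from 110 to 215 mm either side of its middle.
- polish: Bystander, loose: white plastic bottle, diameter 68 mm, 200 mm high, left of the case. Origin: centre of its underside.
- spray: Bystander, loose: bare aluminium can, diameter 56 mm, 170 mm high, right of the case. Origin: centre of its underside.
- jar: Bystander, loose: amber glass jar, diameter 60 mm, 60 mm high, in front of the case on the right. Origin: centre of its underside.
- backing: Bystander, loose: rubber backing plate, disc of diameter 80 mm with a hub, 26 mm high, in front of the case on the left. Origin: centre of its underside.
- brush: Bystander, loose: hand brush, 200 mm long, lying across in front of the case, between it and the robot. Origin: middle of its length, on the table.
- driver: Bystander, loose: screwdriver, 200 mm long, lying left of the case. Origin: middle of its length, on the table.
- tin: Bystander, loose: small steel tin, diameter 32 mm, 26 mm high, standing on the left corner cap of the case (top of the tin 93 mm above the table), its centre 175 to 195 mm left of the lip's middle. Origin: centre of its underside.

How it is judged:
On the way, in this order (a step that is already met when the one before it is completed fails the run):
1. a fingertip touches the left end of the exposed lip (finger more than 70 mm left of its middle), tongue still up (contact force between the fingers and lip above 0.3 N and y of the grasp point in the frame of lip between 0.07 and 0.115 m and value of joint release below 0.001 m), for 0.05 s.
2. the fingertip feels the lip farther right (less than 60 mm left of its middle), tongue not yet pressed (contact force between the fingers and lip above 0.3 N and y of the grasp point in the frame of lip below 0.06 m and value of joint release below 0.004 m), for 0.05 s.
3. the tongue is pressed fully down by the fingertip (value of joint release above 0.0068 m and contact force between the fingers and lip above 0.3 N), for 0.05 s.
At the end, for the whole second after the job is handed in: The release tongue is fully down (more than 6.8 mm of its 8 mm), the lid stands ajar by more than 0.09 rad and is still, and the hand is off the case (value of joint release above 0.0068 m and angle between lid's own z axis and vertical above 0.09 rad and linear speed of lid below 0.02 m/s and contact force between the fingers and case below 0.1 N); the robot touches nothing.
It fails at once if the lip or the tongue is pushed with more than 60 N (contact force between any of the fingers, the arm and lip above 60 N).
It fails at once if the lid is touched (more than 2 N) (contact force between any of the fingers, the arm and lid above 2 N).
It fails at once if a bystander is lifted, carried, tipped or pushed more than 20 mm (distance of any of polish, spray, jar, backing, brush, driver, tin from where it was at the start of the episode above 0.02 m).
It fails at once if a standing bystander is tipped (angle between any of polish, spray, jar, backing, tin's own z axis and vertical above 0.4 rad).
It also fails if it takes over 58 s, if anything falls off the work surface, if the arm or the gripper's body presses on something with over 40 N, if the wrist force passes 120 N, or if a joint passes its speed limit or range.

## Working session

There is one attempt and no reset: what is moved stays moved. The work goes in short steps, Python scripts to look and compute and a tool call to move; the robot and the scene stay as the last step left them, time stands still between calls to the robot, and variables do not carry over. Pictures are saved under pics/ and viewed, and the job is handed in when it is done.

Besides the shell and the picture viewer there is one more tool, called after ">>>" as name(argument=value, ...), one argument or row to a line, values as JSON. apply_moves: Moves the arm, as the interface text tells. Its arguments: {"type":"object","properties":{"hand":{"type":"array","items":{"type":"number"}},"travel":{"type":"array","items":{"type":"array","items":{"type":"number"}}},"turn":{"type":"array","items":{"type":"number"}},"force":{"type":"number"}},"required":["hand","travel","turn"]}

```bash
ls; mkdir -p pics; python3 - <<'E'
from rig import manip
import cv2
print(manip.read_state()); print(manip.tcp_to_grasp)
for n in("scene","top","wrist"):
    print(n,manip.calibration(n))
for n in("scene","top"):
    cv2.imwrite(f"pics/{n}0.png",manip.grab_frame(n)[:,:,::-1])
E
```

```text
pics
{'clock': 0.0, 'q': array([ 1.11978236e+00,  2.17771878e-01,  1.61494101e+00, -2.03719725e-05,
        1.31125078e+00, -1.12221707e-01]), 'qvel': array([-0.00057109, -0.00024489,  0.00150256,  0.00031377, -0.00135618,
        0.00078884]), 'effort': array([-1.37272906e-03, -3.96850026e+01, -3.03846753e+01, -2.94757947e-04,
        9.74222930e-03, -1.52062768e-06]), 'ee_pos': array([0.20736131, 0.58874306, 0.22995366]), 'orientation': array([ 0.69675933,  0.11840001,  0.69721189, -0.1200144 ]), 'contact_force': array([ 0.392243  , -0.18228482, -0.24731251]), 'ft_torque': array([-0.03363294, -0.01740973,  0.03118359]), 'finger_gap': 0.08519364396709071}
0.0187
scene {'fx': 540.5564664127338, 'fy': 540.5564664127338, 'cx': 318.77077940285955, 'cy': 231.64967592874956, 'k1': -0.09353647668600346, 'extrinsics': array([[-0.85274596,  0.52200795, -0.01822194,  0.48126276],
       [ 0.32900038,  0.50970105, -0.79496138, -0.13680601],
       [-0.40568841, -0.68389512, -0.60638632,  1.51710184],
       [ 0.        ,  0.        ,  0.        ,  1.        ]])}
top {'fx': 525.9966307890086, '
[... 152 characters left out ...]
-0.00319221,  0.03176949],
       [-0.97515613,  0.05166281, -0.21541   ,  0.55731103],
       [ 0.21528013, -0.00813179, -0.97651848,  1.14808614],
       [ 0.        ,  0.        ,  0.        ,  1.        ]])}
wrist {'fx': 339.6614392722266, 'fy': 339.6614392722266, 'cx': 321.9845728663836, 'cy': 244.1087526636541, 'k1': -0.05770932888875679, 'hand_eye': array([[ 9.18620351e-04, -2.71610564e-01,  9.62406805e-01,
        -1.42864964e-01],
       [ 9.99999569e-01,  1.23326003e-04, -9.19697685e-04,
        -1.38264732e-04],
       [ 1.31109822e-04,  9.62407235e-01,  2.71610560e-01,
        -6.95432901e-02],
       [ 0.00000000e+00,  0.00000000e+00,  0.00000000e+00,
         1.00000000e+00]])}
```

View pics/scene0.png

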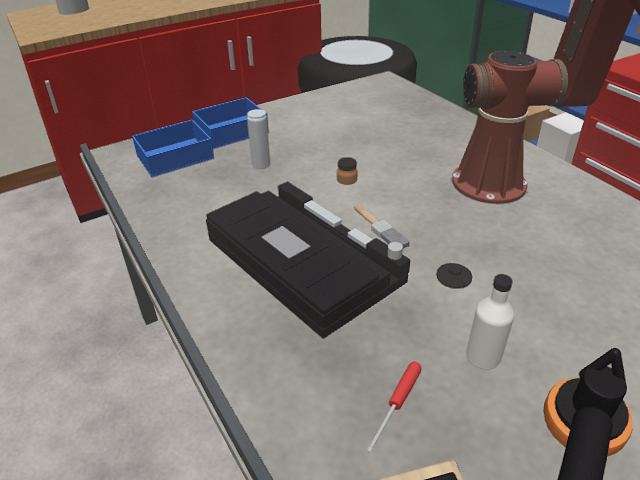

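View pics/top0.png

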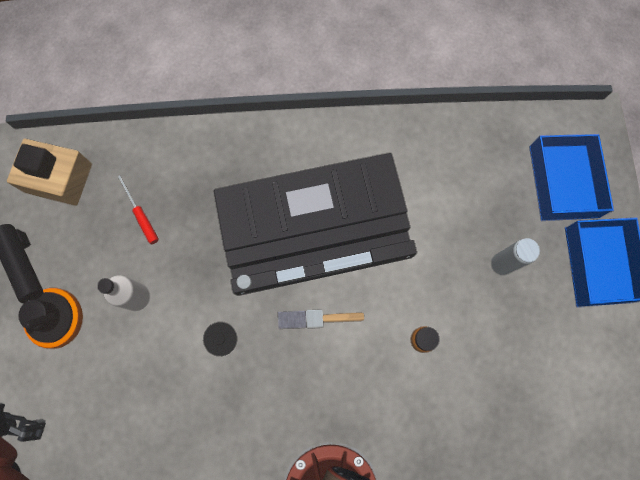

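The scene view shows the shut case with two bare lip pieces and the notch between them. In the top view the lip pieces span about (277-305, 273) and (323-371, 262), and the tin sits at (244,282). I'll enlarge this.

```bash
python3 - <<'E'
import cv2
im=cv2.imread("pics/top0.png")
cv2.imwrite("pics/top0c.png",cv2.resize(im[230:310,225:425],None,fx=4,fy=4,interpolation=cv2.INTER_CUBIC))
im=cv2.imread("pics/scene0.png")
cv2.imwrite("pics/scene0c.png",cv2.resize(im[170:295,270:430],None,fx=4.5,fy=4.5,interpolation=cv2.INTER_CUBIC))
E
```

```text
(no output)
```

View pics/top0c.png

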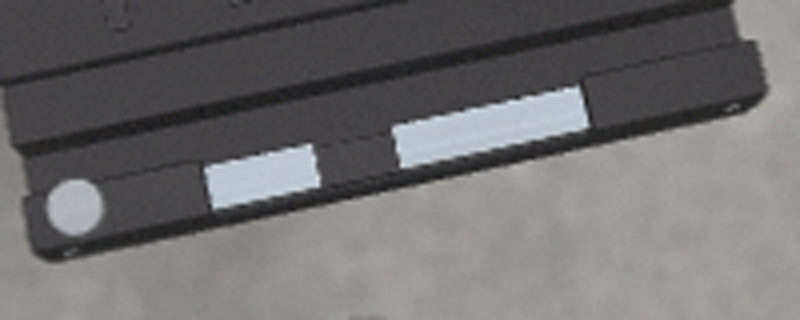

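View pics/scene0c.png

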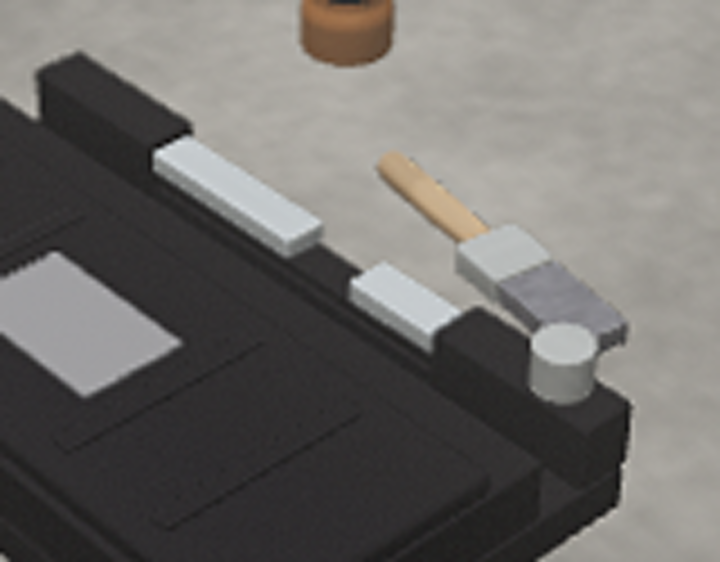

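```bash
cat > h.py <<'E'
import numpy as np, cv2
from rig import manip
def proj(name,P,T=None):
    c=manip.calibration(name); P=np.atleast_2d(P)
    E=c["extrinsics"] if T is None else T
    Q=P@E[:3,:3].T+E[:3,3]; s=Q[:,:2]/Q[:,2:]
    s=s*(1+c["k1"]*(s**2).sum(1,keepdims=True))
    return s*c["fx"]+[c["cx"],c["cy"]]
def lip2w(L,p):
    x,y,a=L; p=np.atleast_2d(p); c,s=np.cos(a),np.sin(a)
    return np.c_[x+c*p[:,0]-s*p[:,1], y+s*p[:,0]+c*p[:,1], 0.06+p[:,2]]
E
cat > fit.py <<'E'
from h import *
from scipy.optimize import least_squares
t=np.array([(205,168),(212,211),(314,144),(321,186),(393,127),(400,169),(583,86),(589,128)])
t=(t+.5)/4-.5+[225,230]
def model(v):
    n=v[3]; ys=[.11,.11,n+.023,n+.023,n-.023,n-.023,-.11,-.11]; xs=[.013,-.013]*4
    return lip2w(v[:3],np.c_[xs,ys,np.zeros(8)])
f=lambda v:(proj("top",model(v))-t).ravel()
r=least_squares(f,[.55,0,0.2,0],x_scale=[.1,.1,.1,.1])
print(r.x, r.fun.reshape(-1,2).round(2))
s=proj("scene",model(r.x)); print(((s-[270,170]+.5)*4.5-.5).round(1))
E
python3 fit.py
```

```text
[ 0.503579   -0.01418353  0.16311491  0.02384793] [[-0.17 -0.34]
 [ 0.35 -0.03]
 [-0.3  -0.18]
 [ 0.34  0.34]
 [-0.35 -0.18]
 [ 0.37  0.3 ]
 [-0.7  -0.14]
 [ 0.46  0.25]]
[[432.5 336.7]
 [469.2 315. ]
 [345.9 279.8]
 [382.4 259.4]
 [286.  240.4]
 [322.3 220.9]
 [151.9 152.4]
 [187.8 134.7]]
```

```bash
cat >> h.py <<'E'
from scipy.spatial.transform import Rotation as R
L=(0.5036,-0.0142,0.163)
def st():
    s=manip.read_state(); w,x,y,z=s["orientation"]
    r=R.from_quat([x,y,z,w]).as_matrix(); a=L[2]
    c,sn=np.cos(a),np.sin(a); d=s["ee_pos"]-[L[0],L[1],.06]
    print("t",round(s["clock"],2),"tcp",s["ee_pos"].round(4),"lip xyz mm",(np.array([c*d[0]+sn*d[1],-sn*d[0]+c*d[1],d[2]])*1e3).round(1),
     "F",s["contact_force"].round(2),"gap",round(s["finger_gap"],4),"jawdeg",round(float(np.degrees(np.arctan2(r[1,1],r[0,1]))),1),"xax",r[:,0].round(3))
    return s
E
python3 - <<'E'
from h import *
s=st()
for y in(.09,.0238):
    p=lip2w(L,[0,y,0])[0]; print(p,(p-s["ee_pos"])*100)
print(np.degrees(L[2]))
E
```

```text
t 0.1 tcp [0.2074 0.5888 0.2301] lip xyz mm [-194.5  643.1  170.1] F [-0.82  0.42  0.07] gap 0.0853 jawdeg 70.6 xax [-0.001 -0.002 -1.   ]
[0.48899487 0.07460704 0.06      ] [ 28.16340035 -51.41843772 -17.00818028]
[0.49973776 0.00928453 0.06      ] [ 29.23768844 -57.95068888 -17.00818028]
9.33921206063242
```

```bash
python3 - <<'E'
from h import *
c=manip.calibration("top");E=c["extrinsics"];K=np.array([[c["fx"],0,c["cx"]],[0,c["fy"],c["cy"]],[0,0,1]])
def bp(u,v,z):
    s=cv2.undistortPoints(np.array([[[u,v]]],float),K,np.array([c["k1"],0,0,0,0]))[0,0]
    d=E[:3,:3].T@np.array([s[0],s[1],1]); o=-E[:3,:3].T@E[:3,3]
    return (o+d*(z-o[2])/d[2]).round(3)
print("bottle cap",bp(106,286,.2),"sander top",bp(38,313,.1),"handle end",bp(12,235,.1),"tin",bp(244,282,.093))
E
```

```text
bottle cap [0.462 0.435 0.2  ] sander top [0.422 0.636 0.1  ] handle end [0.608 0.713 0.1  ] tin [0.473 0.165 0.093]
```

>>> apply_moves(
  hand=[0, 0, 0, 0, 0],
  travel=[
    [0, 0, 3],
    [0, 0, 6],
    [0, 0, 8],
    [0, 0, 8],
    [0, 0, 8],
  ],
  turn=[0, 0, 0, 0, 0],
)

```text
clock: 0.6
ee_pos: [0.2076, 0.5893, 0.3106]
orientation: [0.697, 0.119, 0.697, -0.119]
contact_force: [0.6, -0.5, -0.3]
finger_gap: 0.0119
```

>>> apply_moves(
  hand=[0, 0, 0, 0, 0],
  travel=[
    [1.9, -3.4, 0],
    [3.8, -6.9, 0],
    [5.7, -10.3, 0],
    [7.6, -13.7, 0],
    [9.4, -17.1, 0],
  ],
  turn=[2, 4, 6, 8, 10],
)

```text
clock: 1.1
ee_pos: [0.3013, 0.4161, 0.3083]
orientation: [0.704, 0.056, 0.706, -0.059]
contact_force: [0.7, -0.0, -0.2]
finger_gap: -0.0003
```

>>> apply_moves(
  hand=[0, 0, 0, 0, 0],
  travel=[
    [1.9, -3.4, 0],
    [3.8, -6.9, 0],
    [5.7, -10.3, 0],
    [7.6, -13.7, 0],
    [9.4, -17.1, 0],
  ],
  turn=[2, 4, 6, 8, 10],
)

```text
clock: 1.6
ee_pos: [0.395, 0.2455, 0.3086]
orientation: [0.706, -0.005, 0.708, 0.004]
contact_force: [0.8, -0.1, -0.4]
finger_gap: -0.0004
```

>>> apply_moves(
  hand=[0, 0, 0, 0, 0],
  travel=[
    [1.9, -3.4, -3],
    [3.8, -6.9, -6],
    [5.7, -10.3, -9],
    [7.6, -13.7, -11],
    [9.4, -17.1, -13],
  ],
  turn=[2, 4, 6, 8, 8.7],
)

```text
clock: 2.1
ee_pos: [0.4879, 0.0749, 0.1774]
orientation: [0.703, -0.057, 0.707, 0.058]
contact_force: [0.5, 0.9, 0.8]
finger_gap: -0.0001
```

```bash
python3 -c "
from h import *
st()
cv2.imwrite('pics/w1.png',manip.grab_frame('wrist')[:,:,::-1])
st()"
```

```text
t 2.1 tcp [0.4879 0.0749 0.1774] lip xyz mm [ -1.1  90.5 117.4] F [0.51 0.92 0.76] gap -0.0001 jawdeg 99.3 xax [-0.005  0.    -1.   ]
t 2.15 tcp [0.4884 0.0701 0.1743] lip xyz mm [ -1.3  85.7 114.3] F [ 0.92 -4.1  -1.83] gap 0.0 jawdeg 99.2 xax [-0.008 -0.005 -1.   ]
```

View pics/w1.png

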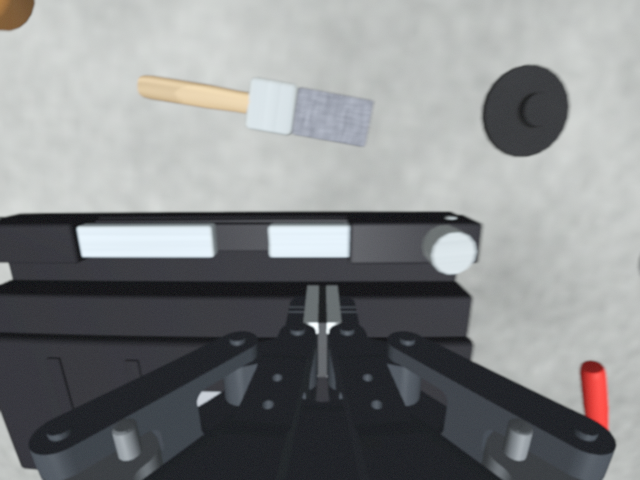

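The wrist view shows the lip level at row 240, with bare metal at columns 78–215 and 268–350 and the notch at 215–268. The tin is at (450,250). The lip runs square to the jaws. I'll go lower, let it settle and check again.

>>> apply_moves(
  hand=[0, 0, 0, 0, 0],
  travel=[
    [0, 0, -2],
    [0, 0, -5],
    [0, 0, -7.5],
    [0, 0, -9],
    [0, 0, -9],
  ],
  turn=[0, 0, 0, 0, 0],
)

```text
clock: 2.65
ee_pos: [0.4849, 0.0765, 0.0866]
orientation: [0.701, -0.057, 0.708, 0.057]
contact_force: [-0.2, -0.2, -1.1]
finger_gap: -0.0002
```

```bash
python3 -c "
from h import *
manip.grab_frame('wrist');manip.grab_frame('wrist')
s=st()
cv2.imwrite('pics/w2.png',manip.grab_frame('wrist')[:,:,::-1])
c=manip.calibration('wrist');w,x,y,z=s['orientation']
T=np.eye(4);T[:3,:3]=R.from_quat([x,y,z,w]).as_matrix();T[:3,3]=s['ee_pos']
T=np.linalg.inv(T@c['hand_eye'])
P=lip2w(L,[[a,b,0] for b in(.11,.0468,.0008,-.11) for a in(.013,-.013)])
print(proj('wrist',P,T).round(1))
"
```

```text
t 2.75 tcp [0.4882 0.0766 0.09  ] lip xyz mm [-0.4 92.1 30. ] F [1.01 0.18 0.2 ] gap 0.0003 jawdeg 99.3 xax [-0.003 -0.    -1.   ]
[[354.  303.4]
 [355.2 259. ]
 [240.8 303.3]
 [237.6 259.1]
 [160.2 302.8]
 [153.9 259. ]
 [-16.7 299.8]
 [-28.4 258.3]]
```

View pics/w2.png

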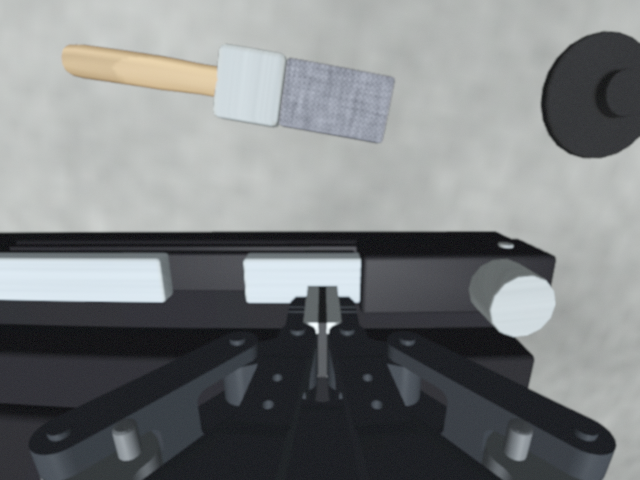

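```bash
python3 - <<'E'
import cv2
im=cv2.imread("pics/w2.png")
cv2.imwrite("pics/w2c.png",cv2.resize(im[230:340,130:380],None,fx=3.2,fy=3.2,interpolation=cv2.INTER_CUBIC))
E
```

```text
(no output)
```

View pics/w2c.png

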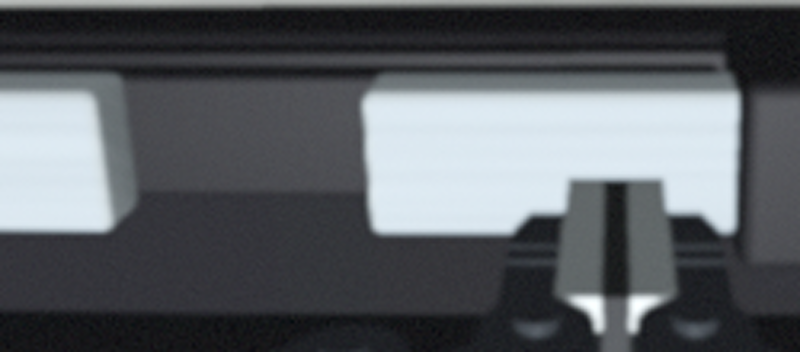

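Settled, the wrist view puts the lip top face at about columns 246–361 and rows 258–303. That is roughly 3 mm further left than the top camera gave. The difference is within calibration error, and the notch centre is about 65 mm right of the tool. The fingertip is over the lip's left end, so I'll descend there.

>>> apply_moves(
  hand=[0, 0, 0, 0, 0],
  travel=[
    [0.1, -0.5, -1],
    [0.1, -0.5, -2],
    [0.1, -0.5, -2.4],
    [0.1, -0.5, -2.6],
    [0.1, -0.5, -2.6],
  ],
  turn=[0, 0, 0, 0, 0],
)

```text
clock: 3.3
ee_pos: [0.4904, 0.0715, 0.0649]
orientation: [0.704, -0.057, 0.705, 0.057]
contact_force: [1.3, -0.4, -0.4]
finger_gap: 0.0002
```

>>> apply_moves(
  hand=[0, 0, 0, 0, 0],
  travel=[
    [0, 0, -0.1],
    [0, 0, -0.2],
    [0, 0, -0.3],
    [0, 0, -0.3],
    [0, 0, -0.3],
  ],
  turn=[0, 0, 0, 0, 0],
)

```text
clock: 3.8
ee_pos: [0.4907, 0.0715, 0.0624]
orientation: [0.705, -0.057, 0.705, 0.057]
contact_force: [0.5, -0.3, -0.2]
finger_gap: 0.0
```

```bash
python3 -c "
from h import *
st()"
```

```text
t 3.8 tcp [0.4907 0.0715 0.0624] lip xyz mm [ 1.2 86.6  2.4] F [ 0.49 -0.31 -0.15] gap 0.0 jawdeg 99.3 xax [ 0. -0. -1.]
```

Still in the air, about 2 mm up. Continuing down in small steps.

>>> apply_moves(
  hand=[0, 0, 0, 0, 0],
  travel=[
    [0, 0, -0.1],
    [0, 0, -0.15],
    [0, 0, -0.2],
    [0, 0, -0.2],
    [0, 0, -0.2],
  ],
  turn=[0, 0, 0, 0, 0],
)

```text
clock: 4.3
ee_pos: [0.4907, 0.0715, 0.0603]
orientation: [0.705, -0.057, 0.705, 0.057]
contact_force: [0.3, -0.2, 0.3]
finger_gap: -0.0002
```

>>> apply_moves(
  hand=[0, 0, 0, 0, 0],
  travel=[
    [0, 0, -0.05],
    [0, 0, -0.1],
    [0, 0, -0.1],
    [0, 0, -0.1],
    [0, 0, -0.1],
  ],
  turn=[0, 0, 0, 0, 0],
)

```text
clock: 4.8
ee_pos: [0.4908, 0.0715, 0.0601]
orientation: [0.705, -0.057, 0.705, 0.057]
contact_force: [-2.4, 0.3, 5.5]
finger_gap: 0.0001
```

Touch is felt at z = 60.1 mm with 5.5 N. Now sliding right along the lip.

>>> apply_moves(
  hand=[0, 0, 0, 0, 0],
  travel=[
    [0, 0, 0],
    [0.1, -0.6, 0],
    [0.2, -1.2, 0],
    [0.3, -1.8, 0],
    [0.4, -2.4, 0],
  ],
  turn=[0, 0, 0, 0, 0],
)

```text
clock: 5.3
ee_pos: [0.4956, 0.0476, 0.0601]
orientation: [0.705, -0.057, 0.704, 0.057]
contact_force: [0.3, 4.0, 5.2]
finger_gap: 0.0002
```

```bash
python3 -c "
from h import *
st()"
```

```text
t 5.3 tcp [0.4956 0.0476 0.0601] lip xyz mm [ 2.1 62.3  0.1] F [0.32 3.96 5.22] gap 0.0002 jawdeg 99.2 xax [ 0.002  0.001 -1.   ]
```

>>> apply_moves(
  hand=[0, 0, 0, 0, 0],
  travel=[
    [0, -0.3, 0],
    [0.1, -0.6, 0],
    [0.1, -0.9, 0],
    [0.1, -1.1, 0],
    [0.1, -1.1, 0],
  ],
  turn=[0, 0, 0, 0, 0],
)

```text
clock: 5.8
ee_pos: [0.4967, 0.0364, 0.0601]
orientation: [0.706, -0.057, 0.704, 0.057]
contact_force: [0.4, 2.9, 5.5]
finger_gap: 0.0001
```

```bash
python3 -c "
from h import *
st()"
```

```text
t 5.8 tcp [0.4967 0.0364 0.0601] lip xyz mm [ 1.4 51.   0.1] F [0.36 2.86 5.53] gap 0.0001 jawdeg 99.2 xax [ 0.002  0.001 -1.   ]
```

Contact is held at about 50 mm left of the middle, still 5.5 N. Continuing toward the notch edge.

>>> apply_moves(
  hand=[0, 0, 0, 0, 0],
  travel=[
    [0, -0.2, 0],
    [0.1, -0.4, 0],
    [0.1, -0.6, 0],
    [0.1, -0.8, 0],
    [0.1, -0.8, 0],
  ],
  turn=[0, 0, 0, 0, 0],
)

```text
clock: 6.3
ee_pos: [0.4968, 0.0277, 0.0592]
orientation: [0.705, -0.058, 0.705, 0.057]
contact_force: [-0.2, 0.5, -0.3]
finger_gap: 0.0002
```

>>> apply_moves(
  hand=[0, 0, 0, 0, 0],
  travel=[
    [0, -0.1, 0],
    [0, -0.2, 0],
    [0, -0.3, 0],
    [0, -0.4, 0],
    [0, -0.4, 0],
  ],
  turn=[0, 0, 0, 0, 0],
)

```text
clock: 6.8
ee_pos: [0.4966, 0.0243, 0.0592]
orientation: [0.705, -0.057, 0.705, 0.057]
contact_force: [-0.7, -0.3, 0.8]
finger_gap: -0.0001
```

```bash
python3 -c "
from h import *
st()"
```

```text
t 6.8 tcp [0.4966 0.0243 0.0592] lip xyz mm [-0.6 39.1 -0.8] F [-0.69 -0.3   0.75] gap -0.0001 jawdeg 99.3 xax [-0. -0. -1.]
```

The contact was lost as the fingertip passed the notch edge. I'll go to the notch centre and descend to the tongue, which should be at z ≈ 46 mm.

>>> apply_moves(
  hand=[0, 0, 0, 0, 0],
  travel=[
    [0.1, -0.5, 0],
    [0.2, -1, 0],
    [0.2, -1.3, 0],
    [0.2, -1.3, -0.3],
    [0.2, -1.3, -0.6],
  ],
  turn=[0, 0, 0, 0, 0],
)

```text
clock: 7.3
ee_pos: [0.4987, 0.0113, 0.0532]
orientation: [0.705, -0.057, 0.705, 0.057]
contact_force: [-0.1, 0.2, -1.1]
finger_gap: -0.0001
```

>>> apply_moves(
  hand=[0, 0, 0, 0, 0],
  travel=[
    [0, 0, -0.2],
    [0, 0, -0.4],
    [0, 0, -0.6],
    [0, 0, -0.7],
    [0, 0, -0.7],
  ],
  turn=[0, 0, 0, 0, 0],
)

```text
clock: 7.8
ee_pos: [0.4987, 0.0116, 0.0462]
orientation: [0.705, -0.057, 0.705, 0.057]
contact_force: [0.8, -0.6, -1.0]
finger_gap: 0.0005
```

```bash
python3 -c "
from h import *
st()"
```

```text
t 7.8 tcp [0.4987 0.0116 0.0462] lip xyz mm [ -0.7  26.2 -13.8] F [ 0.82 -0.55 -1.01] gap 0.0005 jawdeg 99.3 xax [-0.  0. -1.]
```

>>> apply_moves(
  hand=[0, 0, 0, 0, 0],
  travel=[
    [0, 0, -0.1],
    [0, 0, -0.2],
    [0, 0, -0.3],
    [0, 0, -0.4],
    [0, 0, -0.5],
  ],
  turn=[0, 0, 0, 0, 0],
)

```text
clock: 8.3
ee_pos: [0.4989, 0.0115, 0.0417]
orientation: [0.705, -0.057, 0.705, 0.057]
contact_force: [-2.4, 0.3, 5.7]
finger_gap: 0.0001
```

>>> apply_moves(
  hand=[0, 0, 0, 0, 0],
  travel=[
    [0, 0, -0.1],
    [0, 0, -0.2],
    [0, 0, -0.3],
    [0, 0, -0.4],
    [0, 0, -0.4],
  ],
  turn=[0, 0, 0, 0, 0],
)

```text
clock: 8.8
ee_pos: [0.4989, 0.0115, 0.038]
orientation: [0.705, -0.057, 0.705, 0.057]
contact_force: [-2.5, 1.7, 7.3]
finger_gap: -0.0003
```

```bash
python3 -c "
from h import *
st()"
```

```text
t 8.8 tcp [0.4989 0.0115 0.038 ] lip xyz mm [ -0.5  26.2 -22. ] F [-2.49  1.69  7.3 ] gap -0.0003 jawdeg 99.3 xax [-0.  0. -1.]
```

Tongue at about 8 mm of travel. I'll press slightly more to confirm the hard stop.

>>> apply_moves(
  hand=[0, 0, 0, 0, 0],
  travel=[
    [0, 0, -0.05],
    [0, 0, -0.1],
    [0, 0, -0.15],
    [0, 0, -0.15],
    [0, 0, -0.15],
  ],
  turn=[0, 0, 0, 0, 0],
)

```text
clock: 9.3
ee_pos: [0.4989, 0.0115, 0.0379]
orientation: [0.704, -0.057, 0.705, 0.057]
contact_force: [-6.9, 0.0, 17.3]
finger_gap: -0.0001
```

```bash
python3 -c "
from h import *
st()
cv2.imwrite('pics/s2.png',manip.grab_frame('scene')[:,:,::-1])"
```

```text
t 9.3 tcp [0.4989 0.0115 0.0379] lip xyz mm [ -0.4  26.1 -22.1] F [-6.9   0.03 17.3 ] gap -0.0001 jawdeg 99.3 xax [-0.001  0.    -1.   ]
```

View pics/s2.png

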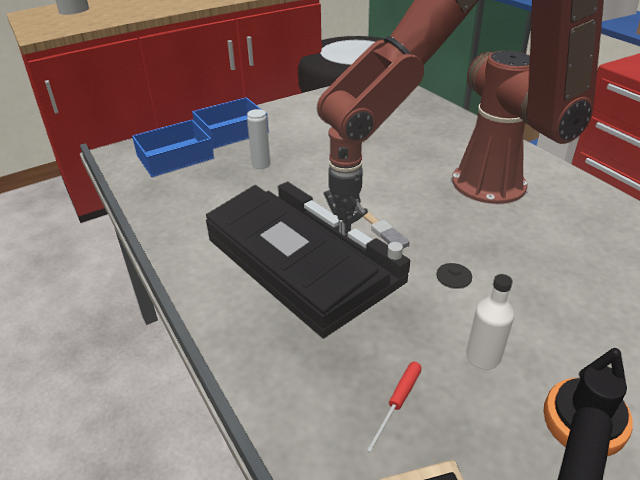

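The stop is felt: 17 N with no further travel. The lid appears raised at its front, near (300,240), and the finger is in the notch at (345,228). Retreating straight up.

>>> apply_moves(
  hand=[0, 0, 0, 0, 0],
  travel=[
    [0, 0, 0.5],
    [0, 0, 1.5],
    [0, 0, 3],
    [0, 0, 5],
    [0, 0, 8],
  ],
  turn=[0, 0, 0, 0, 0],
)

```text
clock: 9.85
ee_pos: [0.4971, 0.0116, 0.115]
orientation: [0.704, -0.057, 0.706, 0.057]
contact_force: [0.7, 0.0, -0.6]
finger_gap: 0.0003
```

>>> apply_moves(
  hand=[0, 0, 0, 0, 0],
  travel=[
    [-1, 0, 3],
    [-2, 0, 6],
    [-4, 0, 9],
    [-6, 0, 12],
    [-6, 0, 12],
  ],
  turn=[0, 0, 0, 0, 0],
)

```text
clock: 10.35
ee_pos: [0.4402, 0.0112, 0.2407]
orientation: [0.708, -0.058, 0.702, 0.057]
contact_force: [1.6, -1.1, 0.8]
finger_gap: -0.0
```

>>> apply_moves(
  hand=[0, 0, 0, 0, 0],
  travel=[
    [0, 0, 0],
    [0, 0, 0],
    [0, 0, 0],
    [0, 0, 0],
    [0, 0, 0],
  ],
  turn=[0, 0, 0, 0, 0],
)

```text
clock: 10.85
ee_pos: [0.4384, 0.0115, 0.2348]
orientation: [0.704, -0.057, 0.705, 0.057]
contact_force: [0.8, -0.8, 0.1]
finger_gap: -0.0001
```

```bash
python3 -c "
from h import *
st()
im=manip.grab_frame('scene')[:,:,::-1]
cv2.imwrite('pics/s3.png',cv2.resize(im[160:350,190:450],None,fx=3,fy=3,interpolation=cv2.INTER_CUBIC))
cv2.imwrite('pics/t3.png',manip.grab_frame('top')[:,:,::-1])
a=cv2.imread('pics/scene0.png')
cv2.imwrite('pics/s0z.png',cv2.resize(a[160:350,190:450],None,fx=3,fy=3,interpolation=cv2.INTER_CUBIC))"
```

```text
t 10.85 tcp [0.4384 0.0115 0.2348] lip xyz mm [-60.1  36.  174.8] F [ 0.82 -0.77  0.06] gap -0.0001 jawdeg 99.3 xax [-0.002  0.    -1.   ]
```

View pics/s3.png

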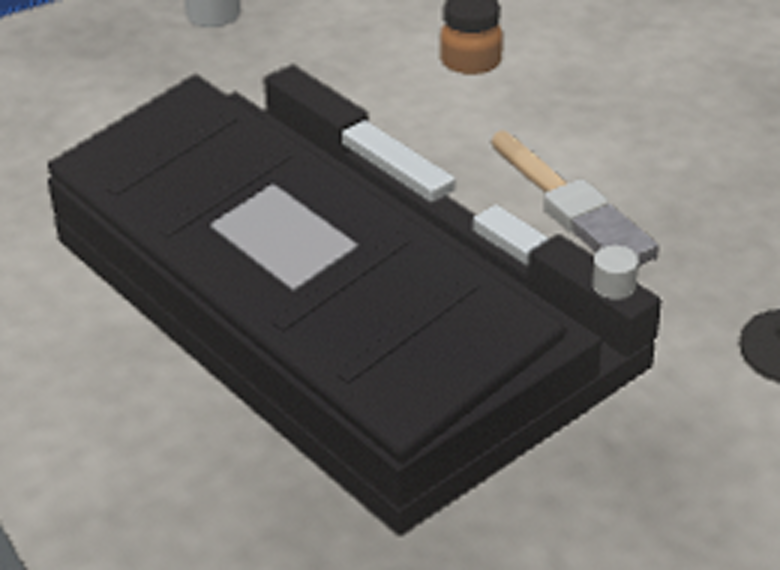

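View pics/s0z.png

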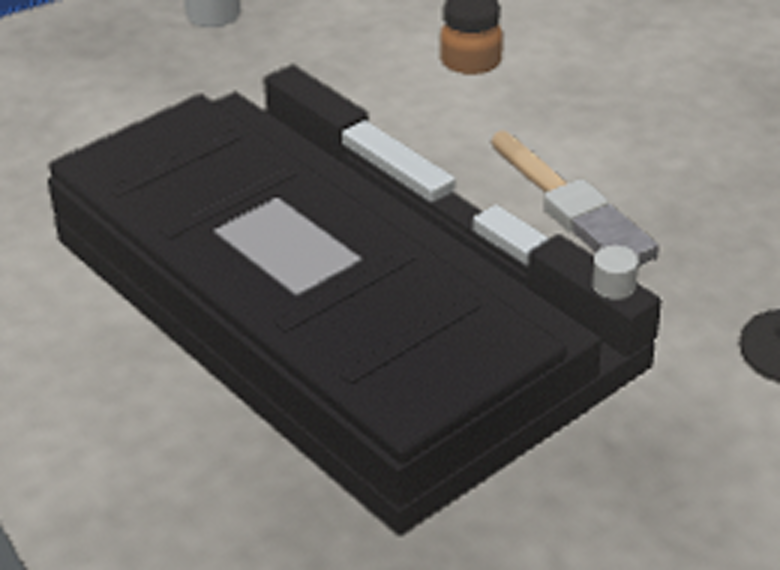

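View pics/t3.png

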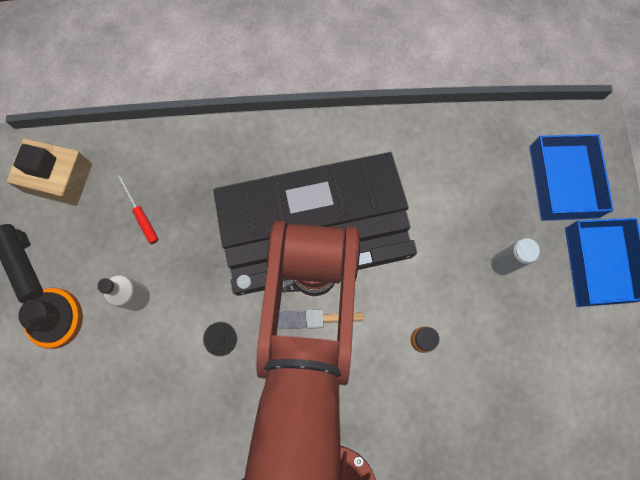

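The lid's front edge has risen: its far corner moved from (208,95) to (197,75) in the 3x crop, about 19–21 mm. The tin, brush, jar and the other bystanders are at the same pixels as at the start. The hand is well clear, so I'm handing the job in.

```bash
python3 -c "
from rig import manip
print(manip.close_job())"
```

```text
the job is handed in; nothing more can be done
None
```

The tongue is pressed down onto its stop, the lid stands ajar by itself, and the job is handed in; no verdict was reported.

- **Feeling along the lip:** With the fingers shut, I touched the lip's left end about 86 mm left of its middle. I slid right at about 5.5 N until the contact dropped away at the notch, whose centre is about 25 mm left of the middle.
- **Pressing the tongue:** I pressed the tongue straight down from 46 mm to 38 mm above the table. At the bottom, 17 N gave no further travel, so it was on its stop.
- **Taking the hand away:** I went straight up and stopped with the fingertip about 17 cm above the lip and 6 cm in front of it.
- **Last checks:**
  - The final scene picture shows the lid's front edge about 20 mm higher than at the start.
  - All bystanders look unmoved in the scene and top pictures.
  - The contact force reads about zero apart from sensor noise, at 10.9 s of the 58 s allowed.
- **Disagreement:** The top and wrist cameras differed by about 3 mm on where the lip lies along its length. I aimed between the two, and the felt notch edge agreed with that.

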